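Tip the tall tin over into its cradle

TASK

The tall round tin is to be stored lying down. Pushing low down near its foot, slide it upright across the table until it stands against both rail ends at one open end of the low wooden cradle, let it stand there for a moment, then push it over near its top so that it topples and comes to lie on its side along the two rails, about midway along the cradle. Leave everything else on the table where it stands.

Things in the scene. Friction and masses are not known exactly. Their poses are not given: they have to be found in the camera images.
- tin: Tall round closed tin, dark mottled print, black lid that stays on; wall radius 64 mm, 193 mm high, 0.2 to 0.42 kg, balance point near mid-height. Origin: centre of its underside; z runs from underside to lid. Friction on the table 0.65 to 0.9: pushed below about 60 mm it slides upright with under 5 N; pushed above about 100 mm it tips, and falls by itself past 40 degrees.
- tin_mid (a point): The middle of the tin: on its axis, 96.5 mm from the underside (and from the lid).
- cradle: Low wooden cradle, fixed: two parallel rails 165 mm long, 18 mm wide, 24 mm high, 76 mm clear between them, joined by thin slats (top 7 mm). Both ends are open and alike. Origin: centre of its underside, on the table; y runs along the rails, x across, z up. The tin lies along the rails on their inner upper edges, its axis then about 75 mm above the table.
- cradle_mid (a point): The middle of the cradle, between the rails, level with their tops (24 mm above the table).
- dock_a (a point): Point on the table on the cradle's centre line, 134 mm from its middle towards its +y end; the centre of the tin's underside is here when the tin stands upright touching both rail ends at that end.
- dock_b (a point): The same at the -y end of the cradle.
- onion: A brown onion, 78 mm across, 85 mm high, a bystander standing loose. Origin: centre of its underside.
- oil_bottle: A dark green square oil bottle with a gold cap, 60x60x272 mm, a bystander standing loose. Origin: centre of its underside.
- coffee_jar: A glass jar with a red lid, 81 mm across, 145 mm high, a bystander standing loose. Origin: centre of its underside.
- pasta_jar: A glass jar with a green lid, 89 mm across, 137 mm high, a bystander standing loose. Origin: centre of its underside.
- tea_box: A small lying carton, 69x145x67 mm, a bystander standing loose. Origin: centre of its underside.
- mug: A white mug with blue flower spots, 87x126x104 mm, a bystander standing loose. Origin: centre of its underside.

How it is judged:
On the way:
1. the tin stands upright against both rail ends at one end of the cradle (underside centre within 15 mm of the docking point, less than 3 degrees of tilt), for 0.2 s ((horizontal distance between tin and dock_a below 0.015 m or horizontal distance between tin and dock_b below 0.015 m) and angle between tin's own z axis and vertical below 0.052 rad and linear speed of tin below 0.02 m/s), for 0.2 s.
At the end, for the whole second after the job is handed in: The tin lies still on its side on both rails: its axis within 7 degrees of level and of the rails' direction, its middle within 40 mm (seen from above) of the cradle's middle and 66 to 83 mm above the table; the bystanders are where they stood (angle between tin's own z axis and vertical between 1.45 and 1.7 rad and angle between the z axis of tin and the y axis of cradle, either way round below 0.12 rad and horizontal distance between tin_mid and cradle below 0.04 m and z of tin_mid in the frame of cradle between 0.066 and 0.083 m and linear speed of tin below 0.02 m/s and angular speed of tin below 0.2 rad/s); the robot touches nothing.
It fails at once if the tin is pushed by fingers held high (tool point over 75 mm above the table) while it stands upright and has not yet reached the cradle (over 25 mm from both docking points) (contact force between the fingers and tin above 0.5 N and height (world z) of the grasp point above 0.075 m and angle between tin's own z axis and vertical below 0.052 rad and horizontal distance between tin and dock_a above 0.025 m and horizontal distance between tin and dock_b above 0.025 m).
It fails at once if a bystander is shifted by more than 25 mm (distance of any of onion, oil_bottle, coffee_jar, pasta_jar, tea_box, mug from where it was at the start of the episode above 0.025 m).
It fails at once if a bystander is tipped over (angle between any of onion, oil_bottle, coffee_jar, pasta_jar, tea_box, mug's own z axis and vertical above 0.5 rad).
It also fails if it takes over 50 s, if anything falls off the work surface, if the arm or the gripper's body presses on something with over 40 N, if the wrist force passes 120 N, or if a joint passes its speed limit or range.

ROBOT

A 6-joint arm with a two-finger parallel gripper is mounted at the origin on a cart in front of the work surface, level with it; the furniture and walls round the work are solid. World frame = base frame: x ahead of the robot, y to its left, z up, the work surface at z = 0. Lengths are in m, angles in rad, forces in N, time in s.
With the tool pointing down it reaches from about 0.375 to 0.75 m from the base axis. Payload 9 kg.
Tool frame: the origin (TCP) lies between the finger pads, 19 mm behind the fingertips; this is the grasp point; z points along the fingers, y is the line along which they close (so a half turn about z gives the same grasp; the last joint's range is limited). The gripper opens to 85 mm and grips with 20 to 120 N. Pads are 22 mm wide; open, the fingers measure 114 mm over their backs; the gripper's body (76 mm by 85 mm) begins 54 mm behind the grasp point. The pads swing forward as they close: fully open they stand 13 mm farther back than shut.
Start: joints at [1.123, 0.104, 0.097, 1.564, 0, 1.353], TCP at [0.137, 0.584, 0.25] pointing down, gripper open.
Joint ranges: [-2.99, 2.99], [-0.84, 1.86], [-1.1, 1.16], [-1.84, 2.11], [-1.51, 1.56], [-3.14, 3.14]. Speed limits (rad/s): [2.22, 2.22, 2.57, 3.14, 3.14, 3.14].

INTERFACE

Orientations are given as a unit quaternion [x, y, z, w].
In Python, from station import ctrl gives the robot as it stands. The module is installed in compiled form; this text tells all that it offers.
- The arm moves only by the shell command python3 -m jog 'ROWS' [FORCE]. ROWS is JSON, a list of rows, each a list of 7 numbers: the shift along the tool's x, y, z in m, then the turn, a rotation vector about the tool's x, y, z in rad, then the finger opening in m, from 0 to 0.0854. In form: [[tx, ty, tz, rx, ry, rz, fingers], ...]. A call has 1 to 20 rows; each row is the pose to reach, as a shift and turn from the pose commanded when the call began, along the tool's axes at that moment; what a row does not reach only later rows make up. A row lasts 1/12 s, in which the tool goes at most 41.7 mm and 7.16 degrees, less where a joint would pass 70% of its speed; a pose out of reach is approached as far as the arm can. A call with a gripper value outside its range is refused whole. The fingers move at their own pace and stop on an object; FORCE is the grip in N (left out, the last holds). Time passes only in rows, so rows that repeat a pose let the fingers close. It gives the time, the measured TCP pose, the force, the opening and the grip force at its end, in the units of the state.
- ctrl.state(): the state, without advancing time (a new reading comes with each control period).
- ctrl.snapshot(name): name is "scene" or "side" or "wrist"; returns a dict with "pixels" (400x640x3 uint8, blue, green, red), "camera_matrix" (3x3 intrinsics, pixels), "k1" (the pictures are not rectified: a ray, as slopes to the right and down, at radius r is drawn at 1 + k1 r^2 times it, then the intrinsics apply), "world_to_cam" (4x4, takes a point from world to camera coordinates); the wrist camera has in their place "T_tool_cam" (4x4, takes a point from camera to tool coordinates, whose origin is the TCP and whose axes are the flange's). Camera axes: x right, y up, looking along -z (the intrinsics and any distortion apply to the point x, -y, -z); pixel columns grow to the right and rows downward; lengths in m; the calibration is good to about 2 mm. A picture is of the moment at which its call begins: read the wrist's pose just before it. There is no depth.
- ctrl.job_done(): hands the job in; it is judged then, once.
The state is a dict: "time_s": time; "joints": joint angles; "joint_velocities": joint speeds; "effort": joint torques, N m; "tcp_pos": TCP position; "tcp_rot": TCP orientation; "ft_force": force on the tool from outside, world axes, zero at the start; "torque": the same for the moment, N m; "opening": finger opening in m; "grasp_force": force on a finger pad.
Only numpy, scipy, OpenCV 4.12 (cv2) and the standard library are available. Lean on these libraries where they do the work, as an engineer would, in place of code of your own. Each camera call takes 0.05 s, during which the arm holds its last target. There are 200 camera calls.

## Working session

There is one attempt and no reset: what is moved stays moved. The work goes in short steps, Python scripts to look and compute and a shell command to move; the robot and the scene stay as the last step left them, time stands still between calls to the robot, and variables do not carry over. Pictures are saved under pics/ and viewed, at most 13 in all, crops included, and the job is handed in when it is done.

```bash
mkdir -p pics; cat > h.py <<'E'
import numpy as np,cv2
from station import ctrl
def snap(n,f):
    s=ctrl.snapshot(n); cv2.imwrite(f'pics/{f}.png',s['pixels']); np.save(f'pics/{f}.npy',{k:v for k,v in s.items()},allow_pickle=True); return s
def load(f): return np.load(f'pics/{f}.npy',allow_pickle=True).item()
def ray(s,u,v):
    K=np.array(s['camera_matrix']);k=s['k1']
    d=np.array([(u-K[0,2])/K[0,0],(v-K[1,2])/K[1,1]]);p=d.copy()
    for _ in range(30): p=d/(1+k*(p@p))
    T=np.linalg.inv(np.array(s['world_to_cam']))
    return T[:3,3],T[:3,:3]@np.array([p[0],-p[1],-1])
def plane(s,u,v,z):
    o,d=ray(s,u,v); return o+d*(z-o[2])/d[2]
def proj(s,P):
    K=np.array(s['camera_matrix']);q=np.array(s['world_to_cam'])@np.r_[P,1]
    a=np.array([q[0],-q[1]])/-q[2];a=a*(1+s['k1']*(a@a));return K[:2,:2]@a+K[:2,2]
def cross(r1,r2):
    (o1,d1),(o2,d2)=r1,r2
    t=np.linalg.lstsq(np.c_[d1,-d2],o2-o1,rcond=None)[0]
    a,b=o1+d1*t[0],o2+d2*t[1];return (a+b)/2,np.linalg.norm(a-b)
E
python3 - <<'E'
from h import *
for n in('scene','side'):
    s=snap(n,n+'0'); print(n,np.linalg.inv(s['world_to_cam'])[:3,3].round(3),s['k1'])
print(ctrl.state()['tcp_pos'],ctrl.state()['tcp_rot'],ctrl.state()['time_s'])
E
```

```text
scene [ 0.146 -0.832  0.782] -0.13758732124032888
side [-0.354 -0.725  0.906] -0.09595902103200446
[0.1365087  0.5839654  0.24929182] [ 1.14635800e-01  9.93407390e-01 -5.89215086e-04 -2.08962989e-04] 0.1
```

View pics/scene0.png

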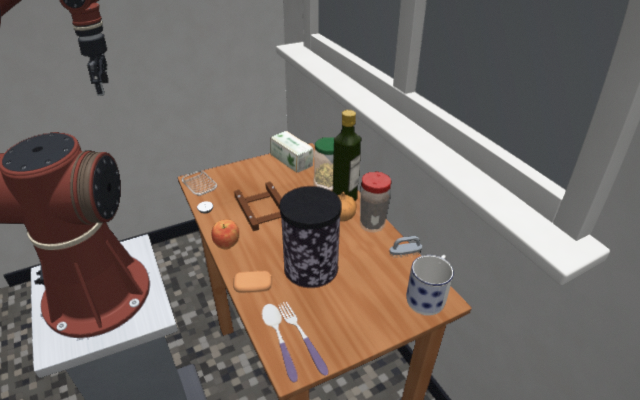

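View pics/side0.png

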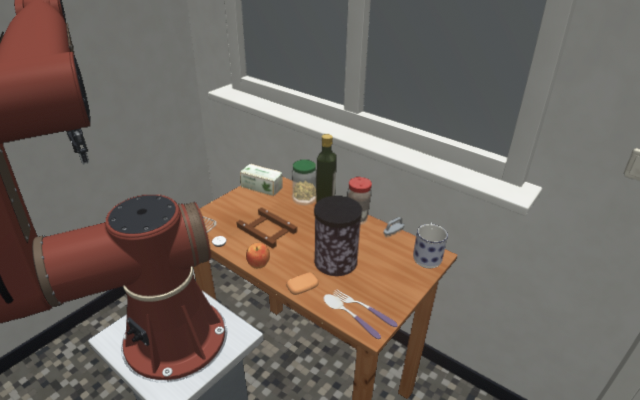

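Scene picture: tin at about (311,237), lid centre (310,207); cradle at (262,205); apple (225,234); onion mostly hidden behind the tin at (346,207). In the side picture the tin is at (337,235) and the cradle at (266,227). I'll enlarge the cradle and tin in both views.

```bash
python3 - <<'E'
from h import *
a=cv2.resize(load('scene0')['pixels'][160:290,180:380],None,fx=4,fy=4,interpolation=cv2.INTER_CUBIC)
b=cv2.resize(load('side0')['pixels'][180:290,190:390],None,fx=4,fy=4,interpolation=cv2.INTER_CUBIC)
cv2.imwrite('pics/ca.png',a);cv2.imwrite('pics/cb.png',b)
E
```

```text
(no output)
```

View pics/ca.png

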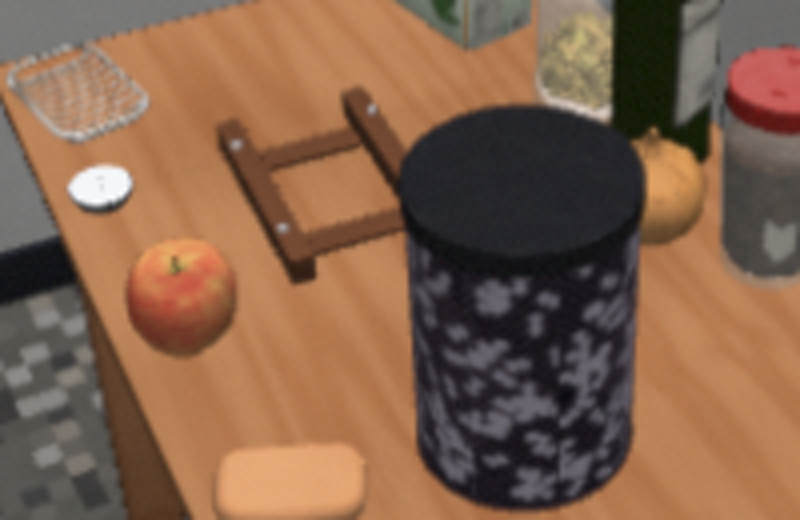

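View pics/cb.png

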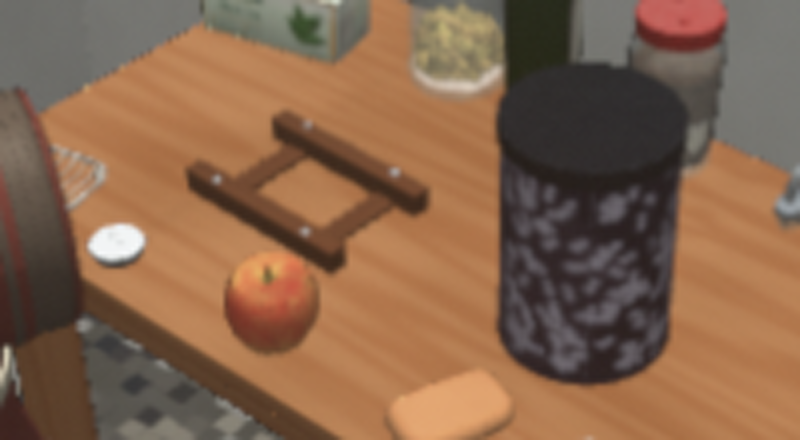

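The crops show the cradle's rail corners and screws clearly. In the scene crop, the near rail end is at (291,262)-(316,252). In the side crop, the near ends are at (333,256)-(345,246) and (418,197)-(427,188). The tin is clear of everything except the onion behind it. Next I measure.

```bash
python3 - <<'E'
from h import *
from scipy.optimize import least_squares
A,B=load('scene0'),load('side0')
fa=lambda p:(180+(p[0]+.5)/4-.5,160+(p[1]+.5)/4-.5)
fb=lambda p:(190+(p[0]+.5)/4-.5,180+(p[1]+.5)/4-.5)
for n,p,q in(('L far screw',(236,145),(216,179)),('L near screw',(282,227),(304,231)),('R far screw',(371,110),(308,126)),('Rnear',None,(395,173))):
    if p: print(n,cross(ray(A,*fa(p)),ray(B,*fb(q))),plane(A,*fa(p),.024)[:2])
    print('   side plane',plane(B,*fb(q),.024)[:2])
for n,p in dict(LfO=(218,127),LfI=(240,120),LnO=(291,262),LnI=(316,252),RfI=(343,93),RfO=(365,87)).items(): print('A',n,plane(A,*fa(p),.024)[:2].round(4))
for n,p in dict(LfO=(188,169),LfI=(199,160),LnO=(333,256),LnI=(345,246),RfI=(274,120),RfO=(286,112),RnI=(417,198),RnO=(428,188)).items(): print('B',n,plane(B,*fb(p),.024)[:2].round(4))
# tin silhouettes
for nm,s,seed,box in(('A',A,(311,207),(185,160,380,290)),('B',B,(337,212),(190,180,390,290))):
    hsv=cv2.cvtColor(s['pixels'],cv2.COLOR_BGR2HSV)
    m=((hsv[...,2]<75)|((hsv[...,0]>105)&(hsv[...,0]<170)&(hsv[...,1]>15))).astype(np.uint8)*255
    k=np.zeros_like(m);k[box[1]:box[3],seed[0]-34:seed[0]+35]=255;m&=k
    m=cv2.morphologyEx(m,cv2.MORPH_CLOSE,np.ones((5,5)))
    c=max(cv2.findContours(m,0,1)[0],key=cv2.contourArea)[:,0]
    xs=c[:,0];bot=[];
    x0,x1=seed[0]-22,seed[0]+22
    top=[];
    for x in range(x0,x1+1,2):
        y=np.where(m[:,x])[0];bot.append(plane(s,x,y.max()+.5,0)[:2]);top.append(plane(s,x,y.min()-.5,.193)[:2])
    for n,P in(('bot',bot),('top',top)):
        P=np.array(P);
        for R in((.064,) if n=='bot' else (.064,.066,.068)):
            f=lambda c:np.hypot(*(P-c[:2]).T)-R
            c0=P.mean(0)+(np.array([0,.06]) if n=='bot' else np.array([0,-.06]))
            r=least_squares(f,c0,loss='soft_l1',f_scale=.001);print(nm,n,R,r.x.round(4),'rms',np.sqrt((f(r.x)**2).mean()).round(4))
for nm,s in(('A',A),('B',B)): print(nm)
# rough bystander bases
for n,s,(u,v) in(('apple bottom',A,(225,247)),('onion bottom',A,(344,220)),('coffee bot',A,(372,227)),('coffee top',A,(376,180)),('mugbottom',A,(428,308)),('tea',A,(297,171)),('bread r',A,(270,288)),('appleB',B,(258,266)),('pasta bot A',A,(325,188)),('mug B bot',B,(428,264)),('bread',A,(252,292)),('basket',A,(201,192)),('pasta bot B',B,(304,201)),('tea B',B,(272,195))): print(n,plane(s,u,v,0)[:2].round(3))
E
```

```text
L far screw (array([0.4116034 , 0.18083998, 0.01957753]), np.float64(6.194494280303717e-05)) [0.41004217 0.1749168 ]
   side plane [0.40781372 0.17636004]
L near screw (array([0.40919466, 0.08104287, 0.01941072]), np.float64(0.0006179310693465544)) [0.40778565 0.07600294]
   side plane [0.40494359 0.07648263]
R far screw (array([0.51024257, 0.17412691, 0.02129946]), np.float64(0.0015644183137029414)) [0.50949264 0.17177934]
   side plane [0.506746   0.17035148]
   side plane [0.50432573 0.07180581]
A LfO [0.4056 0.2008]
A LfI [0.4222 0.2018]
A LnO [0.4008 0.0401]
A LnI [0.4186 0.0423]
A RfI [0.4994 0.2002]
A RfO [0.5164 0.2002]
B LfO [0.4027 0.2033]
B LfI [0.4167 0.2054]
B LnO [0.3972 0.0388]
B LnI [0.4117 0.0399]
B RfI [0.4949 0.1981]
B RfO [0.5096 0.1986]
B RnI [0.491  0.0368]
B RnO [0.5062 0.0386]
A bot 0.064 [ 0.479  -0.1365] rms 0.0009
A top 0.064 [ 0.4761 -0.1435] rms 0.0427
A top 0.066 [ 0.4752 -0.1455] rms 0.0427
A top 0.068 [ 0.4743 -0.1474] rms 0.0427
B bot 0.064 [ 0.4793 -0.1366] rms 0.0296
B top 0.064 [ 0.5831 -0.0849] rms 0.0198
B top 0.066 [ 0.5854 -0.0863] rms 0.0196
B top 0.068 [ 0.5877 -0.0878] rms 0.0195
A
B
apple bottom [0.318 0.019]
onion bottom [ 0.635 -0.021]
coffee bot [ 0.686 -0.079]
coffee top [0.813 0.1  ]
mugbottom [ 0.651 -0.367]
tea [0.621 0.249]
bread r [ 0.368 -0.157]
appleB [0.316 0.023]
pasta bot A [0.657 0.131]
mug B bot [ 0.638 -0.359]
bread [ 0.327 -0.15 ]
basket [0.326 0.274]
pasta bot B [0.658 0.136]
tea B [0.614 0.249]
```

```bash
cat >> h.py <<'E'
from scipy.spatial.transform import Rotation as R
def tilt(deg,yaw=0.03):
    a=np.radians(deg);s,c=np.sin(a),np.cos(a)
    return R.from_euler('z',yaw)*R.from_matrix(np.array([[1,0,0],[0,c,s],[0,s,-c]]).T)
def go(p,Rt=None):
    st=ctrl.state();r=R.from_quat(st['tcp_rot']);Rt=Rt or r
    print('shift',r.inv().apply(np.array(p)-st['tcp_pos']).round(4),'turn',(r.inv()*Rt).as_rotvec().round(4),'t',round(st['time_s'],2))
E
python3 - <<'E'
from h import *
go([.45,.15,.36]); go([.45,.15,.36],tilt(0)); go([.49,-.27,.30],tilt(50))
E
```

```text
shift [-0.4041 -0.3513 -0.1104] turn [0. 0. 0.] t 0.1Traceback (most recent call last):
  File "<stdin>", line 2, in <module>
  File "h.py", line 24, in tilt
    return R.from_euler('z',yaw)*R.from_matrix(np.array([[1,0,0],[0,c,s],[0,s,-c]]).T)
                                 ~~~~~~~~~~~~~^^^^^^^^^^^^^^^^^^^^^^^^^^^^^^^^^^^^^^^^
  File "scipy/spatial/transform/_rotation.pyx", line 1143, in scipy.spatial.transform._rotation.Rotation.from_matrix
ValueError: Non-positive determinant (left-handed or null coordinate frame) in rotation matrix 0: [[ 1.  0.  0.]
 [ 0.  1.  0.]
 [ 0.  0. -1.]].
```

```bash
sed -i 's/\[\[1,0,0\],\[0,c,s\],\[0,s,-c\]\]/[[0,c,s],[1,0,0],[0,s,-c]]/' h.py
python3 - <<'E'
from h import *
go([.45,.15,.36]); go([.45,.15,.36],tilt(0)); go([.49,-.27,.30],tilt(50))
E
```

```text
shift [-0.4041 -0.3513 -0.1104] turn [0. 0. 0.] t 0.1
shift [-0.4041 -0.3513 -0.1104] turn [-1.200e-03  6.000e-04  1.311e+00] t 0.1
shift [-0.5387 -0.7511 -0.0499] turn [-0.5709  0.7415  1.2214] t 0.1
```

```bash
python3 -m jog '[[-0.404,-0.351,-0.11,0,0,1.311,0.06],[-0.404,-0.351,-0.11,0,0,1.311,0.06],[-0.404,-0.351,-0.11,0,0,1.311,0.06],[-0.404,-0.351,-0.11,0,0,1.311,0.06],[-0.404,-0.351,-0.11,0,0,1.311,0.06],[-0.404,-0.351,-0.11,0,0,1.311,0.06],[-0.404,-0.351,-0.11,0,0,1.311,0.06],[-0.404,-0.351,-0.11,0,0,1.311,0.06],[-0.404,-0.351,-0.11,0,0,1.311,0.06],[-0.404,-0.351,-0.11,0,0,1.311,0.06],[-0.404,-0.351,-0.11,0,0,1.311,0.06],[-0.404,-0.351,-0.11,0,0,1.311,0.06],[-0.404,-0.351,-0.11,0,0,1.311,0.06],[-0.404,-0.351,-0.11,0,0,1.311,0.06],[-0.404,-0.351,-0.11,0,0,1.311,0.06],[-0.404,-0.351,-0.11,0,0,1.311,0.06],[-0.404,-0.351,-0.11,0,0,1.311,0.06]]' 20
python3 - <<'E'
from h import *
print(ctrl.state()['joints'])
go([.49,-.27,.30],tilt(50)); go([.49,-.27,.30],tilt(40))
E
```

```text
time_s: 1.52
tcp_pos: [0.4494, 0.1514, 0.3597]
tcp_rot: [0.696, 0.718, -0.0, -0.0]
ft_force: [-0.2, -0.4, 0.6]
opening: 0.0602
grasp_force: 0.0
[ 4.78640969e-02 -2.18422637e-01 -1.15199274e-02  1.77838301e+00
  3.80991515e-04  1.58756332e+00]
shift [-0.4225  0.0276  0.0595] turn [-1.100e-03  8.723e-01  7.000e-04] t 1.52
shift [-0.4225  0.0276  0.0595] turn [-0.001   0.6978  0.0008] t 1.52
```

```bash
python3 -m jog '[[-0.42,0.028,0.06,0,0.872,0,0.06],[-0.42,0.028,0.06,0,0.872,0,0.06],[-0.42,0.028,0.06,0,0.872,0,0.06],[-0.42,0.028,0.06,0,0.872,0,0.06],[-0.42,0.028,0.06,0,0.872,0,0.06],[-0.42,0.028,0.06,0,0.872,0,0.06],[-0.42,0.028,0.06,0,0.872,0,0.06],[-0.42,0.028,0.06,0,0.872,0,0.06],[-0.42,0.028,0.06,0,0.872,0,0.06],[-0.42,0.028,0.06,0,0.872,0,0.06],[-0.42,0.028,0.06,0,0.872,0,0.06],[-0.42,0.028,0.06,0,0.872,0,0.06],[-0.42,0.028,0.06,0,0.872,0,0.06],[-0.42,0.028,0.06,0,0.872,0,0.06]]' 20
python3 - <<'E'
from h import *
print(ctrl.state()['joints'].round(2) if hasattr(ctrl.state()['joints'],'round') else ctrl.state()['joints'])
go([.48,-.27,.30],tilt(50)); go([.481,-.26,.043],tilt(50))
E
```

```text
time_s: 2.68
tcp_pos: [0.479, -0.2249, 0.2352]
tcp_rot: [0.642, 0.653, 0.29, -0.279]
ft_force: [0.0, 0.9, -0.1]
opening: 0.0597
grasp_force: 0.0
[-0.94  0.54  0.36  2.11  0.46  0.44]
shift [ 0.0173  0.0019 -0.077 ] turn [0.0292 0.0444 0.0004] t 2.68
shift [-0.1653 -0.002   0.104 ] turn [0.0292 0.0444 0.0004] t 2.68
```

```bash
python3 - <<'E'
from h import *
go([.481,-.27,.12],tilt(47))
E
python3 -m jog '[[-0.12,0,0.05,0,0,0,0.06],[-0.12,0,0.05,0,0,0,0.06],[-0.12,0,0.05,0,0,0,0.06],[-0.12,0,0.05,0,0,0,0.06]]' 20
python3 - <<'E'
from h import *
print(ctrl.state()['joints'].round(2))
go([.483,-.26,.043],tilt(50)); go([.483,-.26,.043],tilt(47)); 
E
```

```text
shift [-0.1153 -0.0006  0.0446] turn [ 0.0292 -0.008  -0.0004] t 2.68
time_s: 3.02
tcp_pos: [0.4804, -0.2681, 0.1072]
tcp_rot: [0.642, 0.652, 0.29, -0.282]
ft_force: [-1.8, 0.9, -0.5]
opening: 0.0602
grasp_force: 0.0
[-0.98  0.73  0.38  1.96  0.43  0.41]
shift [-0.0421  0.0017  0.0492] turn [ 0.027   0.0397 -0.0024] t 3.02
shift [-0.0421  0.0017  0.0492] turn [ 0.0269 -0.0127 -0.0031] t 3.02
```

```bash
python3 -m jog '[[-0.042,0.002,0.049,0.027,0.02,0,0.06],[-0.042,0.002,0.049,0.027,0.02,0,0.06],[-0.042,0.002,0.049,0.027,0.02,0,0.06],[-0.042,0.002,0.049,0.027,0.02,0,0.06]]' 20
python3 - <<'E'
from h import *
s=snap('scene','scene1');snap('side','side1')
print(ctrl.state()['joints'].round(2))
go([.480,-.223,.043]); go([.4527+.002,-.088,.043]);
a=cv2.resize(s['pixels'][170:350,180:400],None,fx=3,fy=3,interpolation=cv2.INTER_CUBIC);cv2.imwrite('pics/c1.png',a)
E
```

```text
time_s: 3.35
tcp_pos: [0.4851, -0.2607, 0.0509]
tcp_rot: [0.635, 0.654, 0.288, -0.295]
ft_force: [-0.1, -0.3, 1.0]
opening: 0.0602
grasp_force: 0.0
[-0.96  0.81  0.39  1.9   0.43  0.41]
shift [ 0.0191 -0.0046  0.0359] turn [0. 0. 0.] t 3.45
shift [ 0.1092 -0.0261  0.1373] turn [0. 0. 0.] t 3.45
```

View pics/c1.png

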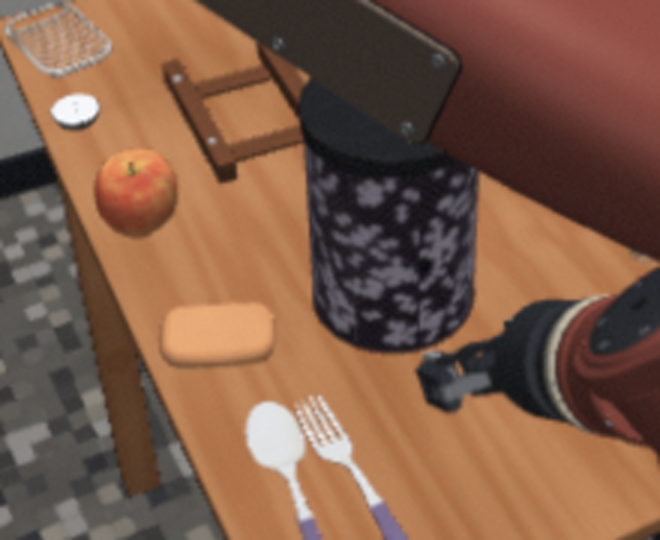

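The gripper is low at crop (440,380), behind the tin's foot at (395,345), and the cradle end is free. The forearm overlaps the lid in this view, so I check its clearance in the side view.

View pics/side1.png

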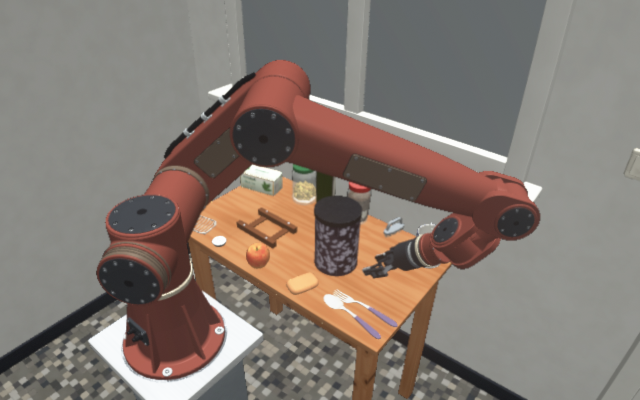

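```bash
python3 -m jog '[[0.006,-0.004,0.02,0,0,0,0.06],[0.014,-0.005,0.033,0,0,0,0.06],[0.018,-0.005,0.036,0,0,0,0.06],[0.022,-0.006,0.041,0,0,0,0.06],[0.026,-0.007,0.045,0,0,0,0.06],[0.030,-0.008,0.050,0,0,0,0.06],[0.034,-0.009,0.055,0,0,0,0.06],[0.038,-0.010,0.059,0,0,0,0.06],[0.042,-0.011,0.064,0,0,0,0.06],[0.046,-0.012,0.068,0,0,0,0.06],[0.050,-0.013,0.073,0,0,0,0.06],[0.054,-0.014,0.077,0,0,0,0.06],[0.058,-0.015,0.082,0,0,0,0.06],[0.062,-0.015,0.086,0,0,0,0.06],[0.062,-0.015,0.086,0,0,0,0.06]]' 20
python3 - <<'E'
from h import *
s=snap('scene','scene2');s2=snap('side','side2')
go([.4545,-.088,.043]);
a=np.hstack([s['pixels'][150:350,180:400],s2['pixels'][140:340,200:420]]);cv2.imwrite('pics/c2.png',cv2.resize(a,None,fx=1.8,fy=1.8))
E
```

```text
time_s: 4.7
tcp_pos: [0.4672, -0.1569, 0.0396]
tcp_rot: [0.635, 0.654, 0.288, -0.293]
ft_force: [1.1, -1.9, 1.4]
opening: 0.0601
grasp_force: 0.9
shift [ 0.0488 -0.0106  0.0496] turn [0. 0. 0.] t 4.8
```

View pics/c2.png

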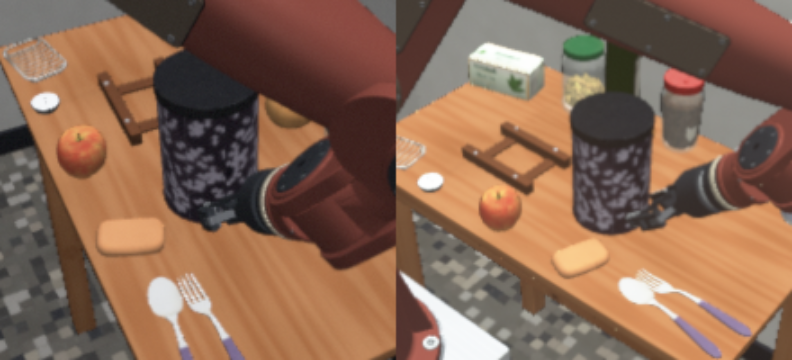

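The tin is still upright, its foot held by the fingers at crop (215,212), and it moves straight toward the cradle. I fix its position from the silhouette tangents.

```bash
cat >> h.py <<'E'
from scipy.optimize import least_squares
def edge(s,v,u0,d):
    # strongest brown->dark change walking in direction d from tin interior u0
    p=s['pixels'][v].astype(int); brown=(p[:,2]-p[:,0])
    u=u0
    while not (brown[u]>35 and brown[u+d]>35): u+=d
    return u-d/2
def tin(obs,x0,Rr=.064):
    rs=[(ray(s,u,v),sg) for s,u,v,sg in obs]
    def f(c):
        out=[]
        for (o,d),sg in rs:
            n=np.array([-d[1],d[0]])/np.hypot(d[0],d[1]); out.append((c-o[:2])@n*sg+Rr)
        return out
    r=least_squares(f,x0); return r.x,np.array(r.fun).round(4)
E
python3 - <<'E'
from h import *
A,B=load('scene2'),load('side2')
obs=[]
for v in range(222,250,4): obs.append((A,edge(A,v,285,-1),v,1))
for v in range(215,245,4): obs.append((B,edge(B,v,318,-1),v,1))
for v in range(212,235,4): obs.append((B,edge(B,v,318,1),v,-1))
print([o[1] for o in obs]); print(tin(obs,[.467,-.083]))
A,B=load('scene0'),load('side0');obs=[]
for v in range(230,262,4): obs+=[(A,edge(A,v,311,-1),v,1),(A,edge(A,v,311,1),v,-1)]
for v in range(235,260,4): obs+=[(B,edge(B,v,337,-1),v,1),(B,edge(B,v,337,1),v,-1)]
print(tin(obs,[.467,-.083]))
E
```

```text
[267.5, 268.5, 268.5, 269.5, 269.5, 269.5, 269.5, 297.5, 297.5, 297.5, 297.5, 297.5, 298.5, 298.5, 298.5, 341.5, 341.5, 341.5, 341.5, 340.5, 340.5]
(array([ 0.46967819, -0.08139558]), array([-0.0014,  0.0001, -0.0007,  0.0009,  0.0001, -0.0007, -0.0015,
        0.0017,  0.0015,  0.0012,  0.001 ,  0.0008,  0.0035,  0.0032,
        0.003 ,  0.0026,  0.0021,  0.0015,  0.001 ,  0.0033,  0.0027]))
(array([ 0.48093093, -0.13413876]), array([ 0.    ,  0.0018,  0.0017,  0.0014,  0.0012,  0.001 ,  0.0007,
        0.0007,  0.0001,  0.0003, -0.0004,  0.0022,  0.0013,  0.0018,
        0.0007,  0.0015,  0.0019,  0.0012,  0.0019,  0.0003,  0.002 ,
        0.0022,  0.0021,  0.0014,  0.0022,  0.0005,  0.0023,  0.0024,
        0.0024,  0.0015]))
```

```bash
python3 -m jog '[[0.004,-0.001,0.004,0,0,0,0.06],[0.008,-0.002,0.008,0,0,0,0.06],[0.012,-0.003,0.012,0,0,0,0.06],[0.016,-0.005,0.016,0,0,0,0.06],[0.020,-0.006,0.020,0,0,0,0.06],[0.024,-0.007,0.024,0,0,0,0.06],[0.028,-0.008,0.028,0,0,0,0.06],[0.032,-0.009,0.032,0,0,0,0.06],[0.036,-0.010,0.036,0,0,0,0.06],[0.040,-0.012,0.040,0,0,0,0.06],[0.042,-0.013,0.042,0,0,0,0.06],[0.042,-0.013,0.042,0,0,0,0.06]]' 20
cat > m.py <<'E'
from h import *
import sys
A,B=snap('scene','A'+sys.argv[1]),snap('side','B'+sys.argv[1]);st=ctrl.state();ux,vx=proj(A,[.39,-.02,.06]);p=st['tcp_pos']
est=np.array([p[0]+.002,p[1]+.076])
obs=[]
ua=int(proj(A,[*est,.08])[0]);va=int(proj(A,[*est,.08])[1]);ub,vb=map(int,proj(B,[*est,.08]))
for v in range(va-4,va+14,3): obs.append((A,edge(A,v,ua,-1),v,1))
for v in range(vb-4,vb+14,3): obs+=[(B,edge(B,v,ub,-1),v,1),(B,edge(B,v,ub,1),v,-1)]
print('tin',*tin(obs,est)); print(p,st['ft_force'])
E
python3 m.py 3; python3 -c "
from h import *
go([.452,-.089,.041])"
```

```text
time_s: 5.8
tcp_pos: [0.452, -0.0974, 0.0427]
tcp_rot: [0.635, 0.654, 0.288, -0.294]
ft_force: [-0.7, -1.2, -1.3]
opening: 0.0601
grasp_force: 0.7
tin [ 0.44833498 -0.0266892 ] [ 0.0034  0.0027 -0.0121  0.0035  0.0028 -0.0027 -0.0015  0.0019  0.0039
  0.0017  0.0034  0.0015  0.003   0.0014  0.0026  0.0042  0.0022  0.0011]
[ 0.45223663 -0.09803825  0.04263304] [ 0.47835045 -0.64868221  0.05389363]
shift [0.0048 0.     0.0079] turn [0. 0. 0.] t 5.9
```

```bash
python3 -m jog '[[0.001,0,0.002,0,0,0,0.06],[0.003,0,0.003,0,0,0,0.06],[0.004,0,0.0045,0,0,0,0.06],[0.005,0,0.006,0,0,0,0.06],[0.006,0,0.007,0,0,0,0.06],[0.006,0,0.007,0,0,0,0.06]]' 20
python3 m.py 4
```

```text
time_s: 6.4
tcp_pos: [0.452, -0.0886, 0.0425]
tcp_rot: [0.635, 0.654, 0.288, -0.294]
ft_force: [0.9, -2.4, 0.1]
opening: 0.0601
grasp_force: 1.0
tin [ 0.45374177 -0.01153296] [ 0.0007 -0.     -0.0008 -0.0016  0.     -0.0008 -0.0002  0.002   0.0023
  0.0019  0.0018  0.0018  0.0043  0.0017  0.0039  0.0016  0.0004  0.0014]
[ 0.45197623 -0.08868221  0.04245931] [ 0.7597535  -1.46002139  0.19234533]
```

```bash
python3 -m jog '[[0.001,0,0.001,0,0,0,0.06],[0.0015,0,0.0015,0,0,0,0.06],[0.002,0,0.0022,0,0,0,0.06],[0.0026,0,0.003,0,0,0,0.06],[0.0026,0,0.003,0,0,0,0.06]]' 20
python3 m.py 5
```

```text
time_s: 6.92
tcp_pos: [0.4519, -0.0848, 0.0424]
tcp_rot: [0.635, 0.654, 0.288, -0.294]
ft_force: [-0.1, -3.0, -0.6]
opening: 0.06
grasp_force: 1.2
tin [ 0.44943978 -0.01199321] [ 0.0026  0.0018  0.0034 -0.0092  0.0019 -0.0037 -0.0004  0.0027  0.0021
  0.0026  0.0045  0.0025  0.0041  0.0024  0.0036  0.0023  0.0031  0.0021]
[ 0.4518965  -0.08483417  0.04244163] [ 0.55912597 -1.98880169  0.36307342]
```

```bash
for i in 1 2; do python3 -m jog '[[0.0007,0,0.0008,0,0,0,0.06],[0.0013,0,0.0015,0,0,0,0.06],[0.0013,0,0.0015,0,0,0,0.06]]' 20 | grep -E 'pos|force'; done
python3 m.py 6; python3 -c "
from h import *
A,B=load('A6'),load('B6')
a=np.hstack([cv2.resize(A['pixels'][140:280,200:340],None,fx=2.8,fy=2.8),cv2.resize(B['pixels'][140:280,220:360],None,fx=2.8,fy=2.8)]);cv2.imwrite('pics/c6.png',a)"
```

```text
tcp_pos: [0.4519, -0.0829, 0.0424]
ft_force: [0.5, -3.4, 1.1]
grasp_force: 1.5
tcp_pos: [0.4524, -0.082, 0.0425]
ft_force: [2.1, -8.5, 1.3]
grasp_force: 3.9
tin [ 0.44930899 -0.01032616] [ 0.0032  0.0024  0.0017 -0.0086  0.0025 -0.0031 -0.0018  0.0013  0.0035
  0.0012  0.003   0.0011  0.0026  0.001   0.0021  0.0009  0.0016  0.0038]
[ 0.45235019 -0.08203144  0.04245384] [ 1.02862367 -9.59553272  0.39305897]
```

View pics/c6.png

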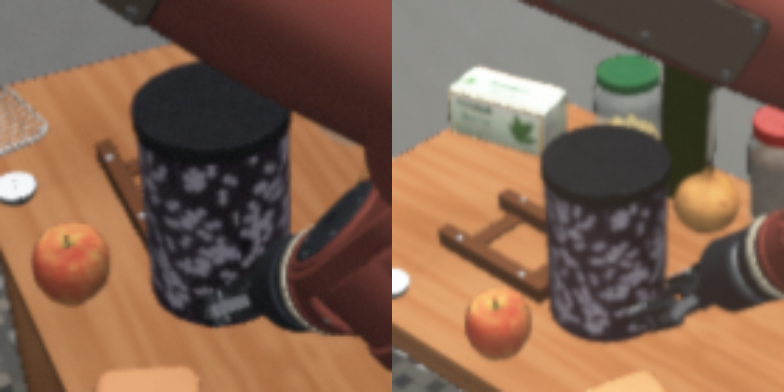

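Contact is confirmed: 9.6 N along -y, with the tin upright against the rail ends in both views. I press 1 mm more so it seats against both rails, hold, then back off and rise.

```bash
python3 -m jog '[[0.0007,0,0.0008,0,0,0,0.06],[0.0007,0,0.0008,0,0,0,0.06],[0.0007,0,0.0008,0,0,0,0.06],[0.0007,0,0.0008,0,0,0,0.06]]' 20
python3 -m jog '[[-0.004,0,-0.005,0,0,0,0.06],[-0.008,0,-0.009,0,0,0,0.06],[-0.02,0,-0.023,0,0,0,0.06],[-0.03,0,-0.034,0,0,0,0.03],[-0.03,0,-0.034,0,0,0,0.03],[-0.03,0,-0.034,0,0,0,0.03],[-0.03,0,-0.034,0,0,0,0.03]]' 20
python3 m.py 7; python3 -c "
from h import *
go([.452,-.135,.165],tilt(45)); go([.452,-.135,.165])
A,B=load('A7'),load('B7'); obs=[]
for v in range(222,250,3):print(v,edge(A,v,275,-1),edge(A,v,275,1),end=' ')
"
```

```text
time_s: 7.95
tcp_pos: [0.4527, -0.0817, 0.0425]
tcp_rot: [0.636, 0.654, 0.287, -0.292]
ft_force: [2.2, -12.9, 1.9]
opening: 0.0603
grasp_force: 5.5
time_s: 8.53
tcp_pos: [0.4528, -0.1246, 0.0422]
tcp_rot: [0.635, 0.653, 0.288, -0.295]
ft_force: [0.2, -0.0, -0.7]
opening: 0.0299
grasp_force: 0.0
tin [ 0.45264058 -0.00678778] [ 0.0008  0.     -0.0032 -0.0016  0.      0.0017  0.0032  0.0004  0.0027
  0.0003  0.0022  0.0032  0.0017  0.0001  0.0012  0.003   0.0007  0.0029]
[ 0.4527611  -0.12435407  0.04226817] [1.00358926 0.44055197 0.05629997]
shift [ 0.0851 -0.0009 -0.0891] turn [ 0.0027 -0.0633 -0.0004] t 8.63
shift [ 0.0851 -0.0009 -0.0891] turn [0. 0. 0.] t 8.63
222 251.5 303.5 225 250.5 303.5 228 252.5 303.5 231 253.5 303.5 234 253.5 303.5 237 253.5 303.5 240 253.5 315.5 243 254.5 313.5 246 255.5 313.5 249 258.5 312.5
```

```bash
python3 -m jog '[[0.04,0,-0.04,0,0,0,0.03],[0.085,0,-0.089,0,0,0,0.03],[0.085,0,-0.089,0,0,0,0.03],[0.085,0,-0.089,0,0,0,0.03],[0.085,0,-0.089,0,0,0,0.03],[0.085,0,-0.089,0,0,0,0.03]]' 20
python3 m.py 8; python3 -c "
from h import *
print(ctrl.state()['joints'].round(2))
go([.453,-.095,.165]); go([.4545,-.045,.175]); go([.456,.02,.195]); go([.456,.05,.20])
"
```

```text
time_s: 9.13
tcp_pos: [0.453, -0.1353, 0.1646]
tcp_rot: [0.635, 0.654, 0.287, -0.294]
ft_force: [-0.5, 0.2, 0.2]
opening: 0.0298
grasp_force: 0.0
tin [ 0.45382542 -0.00499592] [-0.0004 -0.0012 -0.002  -0.0003  0.0013  0.0005  0.0035 -0.0003  0.003
 -0.0004  0.0025  0.0025  0.002   0.0024  0.0015  0.0023 -0.002   0.0022]
[ 0.45258723 -0.13491489  0.16388649] [-1.08103023  1.09508947  0.9172952 ]
[-0.88  0.37  0.01  1.93  0.48  0.48]
shift [0.0272 0.0015 0.0292] turn [0. 0. 0.] t 9.23
shift [0.0677 0.0044 0.0601] turn [0. 0. 0.] t 9.23
shift [0.1256 0.0077 0.0957] turn [0. 0. 0.] t 9.23
shift [0.1491 0.0085 0.1149] turn [0. 0. 0.] t 9.23
```

```bash
python3 -m jog '[[0.014,0.001,0.015,0,0,0,0.03],[0.027,0.0015,0.029,0,0,0,0.03],[0.033,0.002,0.034,0,0,0,0.03],[0.039,0.002,0.038,0,0,0,0.03],[0.045,0.003,0.043,0,0,0,0.03],[0.051,0.003,0.047,0,0,0,0.03],[0.057,0.004,0.052,0,0,0,0.03],[0.063,0.004,0.057,0,0,0,0.03],[0.068,0.004,0.060,0,0,0,0.03],[0.068,0.004,0.060,0,0,0,0.03]]' 20
python3 - <<'E'
from h import *
A,B=snap('scene','A9'),snap('side','B9')
a=np.hstack([cv2.resize(A['pixels'][120:280,200:340],None,fx=2.7,fy=2.7),cv2.resize(B['pixels'][120:280,220:360],None,fx=2.7,fy=2.7)]);cv2.imwrite('pics/c9.png',a)
print(ctrl.state()['joints'].round(2))
go([.456,.005,.187]);go([.456,.02,.192]); go([.456,.04,.198])
E
```

```text
time_s: 10.07
tcp_pos: [0.4552, -0.0462, 0.1782]
tcp_rot: [0.636, 0.654, 0.288, -0.293]
ft_force: [-0.1, -10.2, 15.4]
opening: 0.0301
grasp_force: 7.5
[-0.76  0.2  -0.16  1.88  0.56  0.58]
shift [0.041  0.0021 0.0327] turn [0. 0. 0.] t 10.17
shift [0.0547 0.0026 0.0407] turn [0. 0. 0.] t 10.17
shift [0.0724 0.0031 0.0517] turn [0. 0. 0.] t 10.17
```

View pics/c9.png

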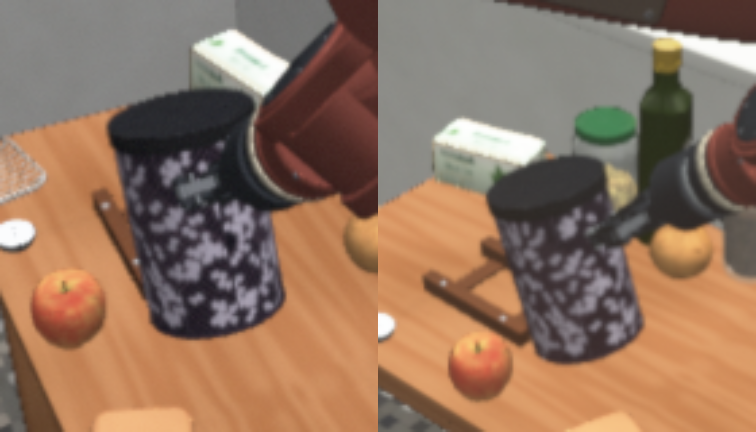

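The tin is tipping forward about the rail ends, about 15-20 degrees over, and it is square to the rails. I continue the push.

```bash
python3 -m jog '[[0.008,0,0.005,0,0,0,0.03],[0.016,0.001,0.010,0,0,0,0.03],[0.024,0.001,0.015,0,0,0,0.03],[0.032,0.002,0.021,0,0,0,0.03],[0.040,0.002,0.028,0,0,0,0.03],[0.048,0.002,0.034,0,0,0,0.03],[0.056,0.0025,0.040,0,0,0,0.03],[0.056,0.0025,0.040,0,0,0,0.03]]' 20
python3 - <<'E'
from h import *
A,B=snap('scene','A10'),snap('side','B10')
a=np.hstack([cv2.resize(A['pixels'][120:280,200:340],None,fx=2.7,fy=2.7),cv2.resize(B['pixels'][120:280,220:360],None,fx=2.7,fy=2.7)]);cv2.imwrite('pics/c10.png',a)
print(ctrl.state()['joints'].round(2))
go([.456,.04,.198]);go([.456,.06,.205])
E
```

```text
time_s: 10.83
tcp_pos: [0.4549, 0.0228, 0.192]
tcp_rot: [0.635, 0.654, 0.287, -0.295]
ft_force: [0.2, 0.5, 0.1]
opening: 0.0302
grasp_force: 0.0
[-0.66  0.08 -0.25  1.85  0.62  0.68]
shift [0.0169 0.0015 0.0095] turn [0. 0. 0.] t 10.93
shift [0.0354 0.0021 0.0198] turn [0. 0. 0.] t 10.93
```

View pics/c10.png

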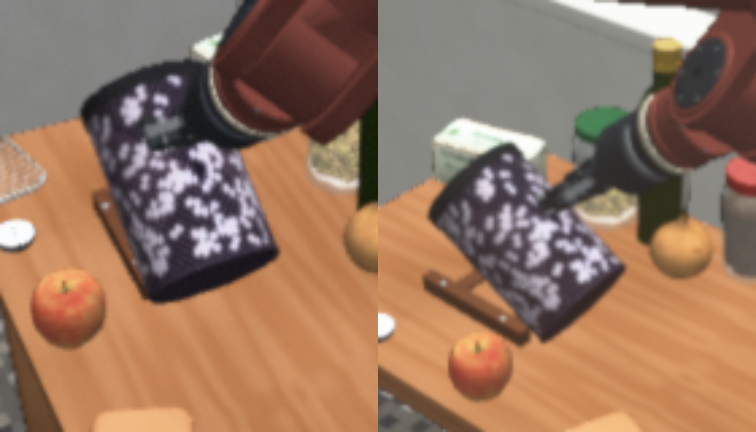

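The tin is past 45 degrees, free of the fingers (zero force) and falling along the rails. I lift away and let it settle.

```bash
python3 -m jog '[[0.01,0,-0.01,0,0,0,0.03],[0.01,0,-0.03,0,0,0,0.03],[0.01,0,-0.05,0,0,0,0.03],[0.02,0,-0.08,0,0,0,0.03],[0.02,0,-0.12,0,0,0,0.03],[0.02,0,-0.12,0,0,0,0.03],[0.02,0,-0.12,0,0,0,0.03],[0.02,0,-0.12,0,0,0,0.03],[0.02,0,-0.12,0,0,0,0.03],[0.02,0,-0.12,0,0,0,0.03],[0.02,0,-0.12,0,0,0,0.03],[0.02,0,-0.12,0,0,0,0.03]]' 20
python3 - <<'E'
from h import *
A,B=snap('scene','A11'),snap('side','B11')
a=np.hstack([cv2.resize(A['pixels'][120:280,200:340],None,fx=2.8,fy=2.8),cv2.resize(B['pixels'][120:280,220:360],None,fx=2.8,fy=2.8)]);cv2.imwrite('pics/c11.png',a)
E
```

```text
time_s: 11.93
tcp_pos: [0.4569, -0.0547, 0.2859]
tcp_rot: [0.635, 0.654, 0.287, -0.295]
ft_force: [-0.0, -0.4, -0.1]
opening: 0.0303
grasp_force: 0.0
```

View pics/c11.png

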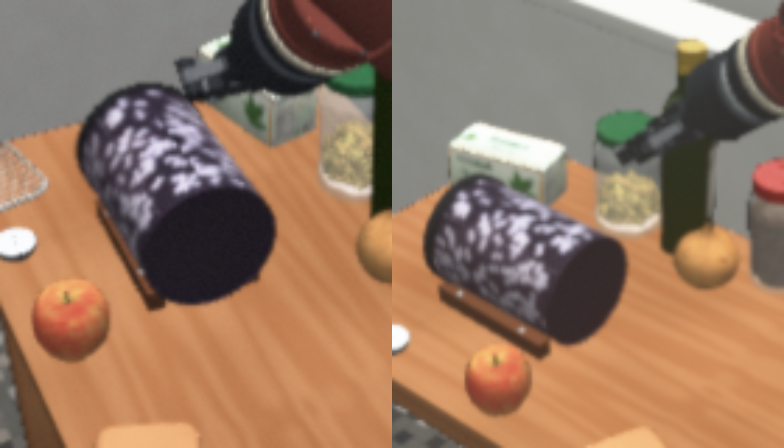

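The tin now lies along the rails, its underside disc centred at scene crop (206,242) and side crop (193,288). I check its position along the cradle.

```bash
python3 - <<'E'
from h import *
A,B=load('A11'),load('B11')
fa=lambda u,v:(200+u/2.8-.3,120+v/2.8-.3)
fb=lambda u,v:(220+u/2.8-.3,120+v/2.8-.3)
print('disc',cross(ray(A,*fa(206,242)),ray(B,*fb(191,289))))
print('A rail near end L (outer,inner top):',plane(A,*fa(147,301),.024),'bottom of disc A at z.012',plane(A,*fa(200,301),.012))
print('discB low',plane(B,*fb(178,342),.012))
for y in(0,.01,.02,.03): print(y,proj(A,[.4545,y,.075]),proj(B,[.4545,y,.075]))
print(fa(206,242),fb(191,289))
E
```

```text
disc (array([0.45686054, 0.02977348, 0.07234376]), np.float64(0.0011533378371526668))
A rail near end L (outer,inner top): [0.39753694 0.03268178 0.024     ] bottom of disc A at z.012 [0.44523008 0.02469528 0.012     ]
discB low [0.43393904 0.03044664 0.012     ]
0 [276.92118702 212.44346391] [294.77865135 226.20707364]
0.01 [275.35920438 210.17749425] [292.25720146 224.91494257]
0.02 [273.81727855 207.93977427] [289.75475261 223.63226576]
0.03 [272.29507009 205.72984265] [287.27114493 222.35896747]
(273.27142857142854, 206.12857142857143) (287.9142857142857, 222.9142857142857)
```

```bash
python3 -c "
from station import ctrl
print(ctrl.job_done())"
```

```text
the job is handed in; nothing more can be done
None
```

The tin lies on its side along both rails, its middle within about 5 mm of the cradle's middle by my camera measurement; the fingers are clear, no bystander was seen to move, and the job is handed in (no verdict was returned).

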